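# Load reagent bottles into a gravity-feed magazine

### The arm

A 7-joint arm with a two-finger parallel gripper is mounted at the origin on a cart in front of the work surface, level with it; the furniture and walls round the work are solid. World frame = base frame: x ahead of the robot, y to its left, z up, the work surface at z = 0. Lengths are in m, angles in rad, forces in N, time in s.
With the tool pointing down it reaches from about 0.4 to 0.85 m from the base axis. Payload 4.5 kg.
Tool frame: the origin (TCP) lies at the very end of the fingers, on their centre line; the grasp point (between the pads) lies 19 mm behind it; z points along the fingers, y is the line along which they close (so a half turn about z gives the same grasp; the last joint's range is limited). The gripper opens to 88 mm and grips with 3 to 60 N. Pads are 18 mm wide; open, the fingers measure 123 mm over their backs; the gripper's body (75 mm by 187 mm) begins 45 mm behind the grasp point.
Start: joints at [-1.11, 0.689, -0.195, 1.565, 0.157, 0.902, -0.215], TCP at [0.259, 0.569, 0.239] pointing down, gripper open.
Joint ranges: [-3.01, 3.01], [-0.46, 2.08], [-1.47, 1.51], [0.13, 2.56], [-1, 4.14], [0.04, 2.09], [-2.66, 2.66]. Speed limits (rad/s): [2.57, 2.57, 3.14, 3.14, 3.14, 3.14, 3.14].

### API

Orientations are given as a unit quaternion [x, y, z, w].
In Python, from plant import r gives the robot as it stands. The module is installed in compiled form; this text tells all that it offers.
- The arm moves only by the tool step_arm, never from a script. Its argument "increments" is a list of rows, each a list of 2 entries, a list of its own where there are three numbers: the shift along the world's x, y, z in cm, then the turn, a rotation vector about the world's x, y, z in degrees. A call has exactly 10 rows; each row shifts and turns the commanded pose from where the row before left it; what a row does not reach is not made up. A row lasts 1/10 s, in which the tool goes at most 50 mm and 8.59 degrees, less where a joint would pass 70% of its speed; a pose out of reach is approached as far as the arm can. A call is refused whole if a number of a shift passes 5 or a number of a turn 8.59, either way. A call with a gripper value outside its range is refused whole. "fingers" is the opening, from 0 (shut) to 1 (fully open), set as the call begins (left out, the last holds). The fingers move at their own pace and stop on an object; "grip_force" is the grip in N (left out, the last holds). Time passes only in rows, so rows that do not move let the fingers close, or fill a call up. It gives the time, the measured TCP pose, the force, the opening and the grip force at its end, in the units of the state.
- r.get_state(): the state, without advancing time (a new reading comes with each control period).
- r.snapshot(name): name is "scene" or "side" or "wrist"; returns (picture, depth): 480x640x3 uint8, red, green, blue; 480x640 float32, m along the optical axis (not along the pixel's ray), 0 where there is no reading.
- r.calibration(name): a dict with "fov_y" (degrees; the focal length in pixels is half the picture's height over the tangent of half this angle, whatever the lens; pixels are square), "cx", "cy" (the principal point, pixels), "R" (3x3) and "t" (3): a world point X has camera coordinates R X + t. Camera axes: x right, y down, z forward; pixel columns grow to the right and rows downward; lengths in m; the calibration is good to about 2 mm. A picture is of the moment at which its call begins: read the wrist's pose just before it. calibration takes no time and is no camera call; for the wrist camera it gives the pose at the moment of the call.
- r.finish_job(): hands the job in; it is judged then, once.
The state is a dict: "clock": time; "q": joint angles; "qd": joint speeds; "joint_torque": joint torques, N m; "tool_pos": TCP position; "eef_rot": TCP orientation; "contact_force": force on the tool from outside, world axes, zero at the start; "moment": the same for the moment, N m; "opening": opening from 0.0 (shut) to 1.0 (fully open); "finger_force": force on a finger pad.
Only numpy, scipy, OpenCV 4.12 (cv2) and the standard library are available. Lean on these libraries where they do the work, as an engineer would, in place of code of your own. Each camera call takes 0.05 s, during which the arm holds its last target. There are 200 camera calls.

### The job

Load the three amber bottles, one after another, through the open mouth of the sloping magazine so that they roll down under the clear hood and will come out in this order: the large bottle that stands upright first, then the small one, then the large one that lies on its side; all must lie across the lane with their caps pointing to the side away from the robot. The upright bottle can only be picked by its cap, so begin by laying it down on the two-rail rest and letting go, then take it again round its body. Leave the other things on the worktop where they are.

Things in the scene. Friction and masses are not known exactly. Their poses are not given: they have to be found in the camera images.
- magazine: Fixed sloping aluminium chute, origin on the worktop under the loading point. +x uphill (roughly to the robot's left), z up. Lane 132 mm wide (y -66 to +66), falls 11 degrees to -x, ends at a lip at x = -163 mm. Caps must point to -y. Bottles roll freely to the lip or the bottle before; settled, their centres lie at x = -142, -95, -48 mm.
- mouth (a point): Loading point on the lane floor, mid-width, 52 mm above the worktop, axes as the magazine; a bottle let go here rolls downhill. Lying here, its axis is its radius / cos 11 deg above this point. Floor rises 0.19 mm per mm uphill. Open from above from x = -66 to +64 mm; side walls with outward flares reach 48 mm above the lane floor, rear lip 14 mm.
- hood (a point): Centre of the clear hood's top, 68 mm off the lane floor; the hood covers the lowest 94 mm of the lane, and its uphill edge is 105 mm above the worktop. The highest points of the magazine are the uphill ends of the mouth's side flares, 112 mm above the worktop.
- rest: Fixed rest: grey plate 170 x 66 x 3 mm, origin on the worktop under its centre, +x along the rails, roughly away from the robot. Two 8 mm rails along x, y = -12 and +12 mm, tops 11 mm above the worktop. Two pins, tops 17.5 mm, at x = -43, y = -24 and +24 mm: a foot set on the rails centred at x = -64 mm and slid to -60 bears on them and tips towards +x. Lying on the rails, a large bottle's axis is at z = 34.5 mm.
- bottle_standing: Large amber screw-cap bottle that stands upright at the start. Origin at the centre of its base, z along its axis towards the cap. Body 52 mm diameter from z = 0 to 74 mm, cap 31 mm diameter from z = 80 to 117 mm; about 0.14 kg (may vary 30 percent).
- bottle_standing_mid (a point): Half-length point of that bottle on its axis, 58 mm from its base.
- bottle_standing_cap (a point): Centre of the cap's top of that bottle, 117 mm from its base.
- bottle_small: Small amber screw-cap bottle, lying on its side. Origin at the centre of its base, z along its axis towards the cap. Body 44 mm diameter from z = 0 to 62 mm, cap 31 mm diameter from z = 68 to 102 mm; about 0.14 kg. It rolls if pushed sideways.
- bottle_small_mid (a point): Half-length point of the small bottle on its axis, 51 mm from its base.
- bottle_small_cap (a point): Centre of the cap's top of the small bottle, 102 mm from its base.
- bottle_lying: Large amber screw-cap bottle lying on its side at the start; same sizes and axes as bottle_standing. It rolls if pushed sideways.
- bottle_lying_mid (a point): Half-length point of that bottle on its axis, 58 mm from its base.
- bottle_lying_cap (a point): Centre of the cap's top of that bottle, 117 mm from its base.
- bottle_ribbed_cap: Bystander: tall white bottle with ribbed cap, 68 mm diameter, 249 mm high, fixed at the left front; go round or over it. Origin under its base.
- flask: Bystander: small conical glass flask, 51 mm diameter, 85 mm high, standing among the bottles. Origin under its base.
- timer: Bystander: flat timer, 70 x 62 x 18 mm. Origin under its centre.
- tape: Bystander: roll of tape, 68 mm diameter, 19 mm high. Origin under its centre.
- marker_a: Bystander: marker pen with black cap lying left of the bottles, 136 mm long along its y, 18 mm high. Origin under its middle.
- marker_b: Bystander: marker pen with red cap lying behind the bottles, 136 mm long along its y, 18 mm high. Origin under its middle.
Mind the look-alikes: they are no part of the job. What is shaped like the bottle_standing but blue is not meant.

How it is judged:
By the outcome, as a careful person would: the job done as asked, in the order asked, and still so for the second after the job is handed in, with the robot touching nothing.
It also fails if it takes over 72 s, if anything falls off the work surface, if the arm or the gripper's body presses on something with over 40 N, if the wrist force passes 120 N, or if a joint passes its speed limit or range.

## Working session

There is one attempt and no reset: what is moved stays moved. The work goes in short steps, Python scripts to look and compute and a tool call to move; the robot and the scene stay as the last step left them, time stands still between calls to the robot, and variables do not carry over. Pictures are saved under pics/ and viewed, at most 10 in all, crops included, and the job is handed in when it is done.

Besides the shell and the picture viewer there is one more tool, called after "Request:" as a command line: name --argument value ..., lists and objects as JSON in quotes. step_arm: Moves the arm, as the interface text tells. Its arguments: {"type":"object","properties":{"increments":{"type":"array","items":{"type":"array"}},"fingers":{"type":"number"},"grip_force":{"type":"number"}},"required":["increments"]}

```bash
mkdir -p pics; cat > h.py <<'E'
import numpy as np, cv2
from plant import r
def cam(n):
    c=r.calibration(n); f=240/np.tan(np.radians(c['fov_y'])/2)
    return f,c['cx'],c['cy'],np.array(c['R']),np.array(c['t'])
def pts(n,depth,c=None):
    f,cx,cy,R,t=c or cam(n); v,u=np.mgrid[:480,:640]
    P=np.stack([(u-cx)/f*depth,(v-cy)/f*depth,depth],-1)
    return (P-t)@R
def ray(c,u,v,z):
    f,cx,cy,R,t=c; o=-R.T@t; d=R.T@np.array([(u-cx)/f,(v-cy)/f,1]); return o+d*(z-o[2])/d[2]
E
python3 - <<'E'
from h import *
s=r.get_state();print(s)
for n in ['scene','side']:
    im,d=r.snapshot(n);cv2.imwrite(f'pics/{n}0.png',im[...,::-1]);np.savez(f'{n}0.npz',im=im,d=d)
    c=cam(n);print(n,c[0],-c[3].T@c[4],c[3][2])
E
```

```text
{'clock': 0.0, 'q': array([-1.11018924,  0.68999571, -0.1945289 ,  1.56637125,  0.15730756,
        0.90251023, -0.21509022]), 'qd': array([ 9.27612728e-05, -1.41839265e-03, -1.26646641e-03, -4.09837049e-04,
       -7.81605530e-04,  1.32331083e-03, -9.18835301e-04]), 'joint_torque': array([-6.33138939e-05, -5.27564156e+01, -1.26669656e+00, -1.53433889e+01,
       -5.26343216e-02,  6.51455615e-03,  1.87068486e-04]), 'tool_pos': array([0.25849946, 0.56831846, 0.23789586]), 'eef_rot': array([ 2.11731781e-01,  9.77327355e-01, -9.35788066e-04, -1.33478394e-04]), 'contact_force': array([ 0.11089519,  0.25825935, -0.47829891]), 'moment': array([ 0.00611054,  0.04416305, -0.01727342]), 'finger_force': 0.0, 'opening': 0.9996689868386407}
scene 500.1913313472216 [-0.10772107 -0.40430365  1.05323534] [ 0.52152737  0.40219036 -0.75249725]
side 586.990080901324 [ 0.05051476 -0.84634244  1.0318432 ] [ 0.3625825   0.67392406 -0.64370824]
```

View pics/scene0.png

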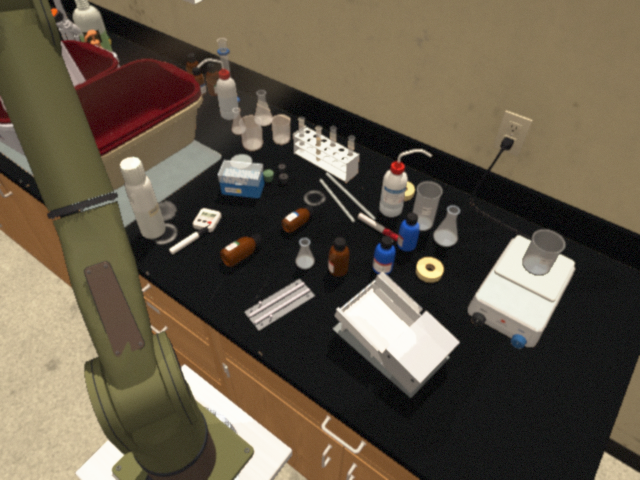

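View pics/side0.png

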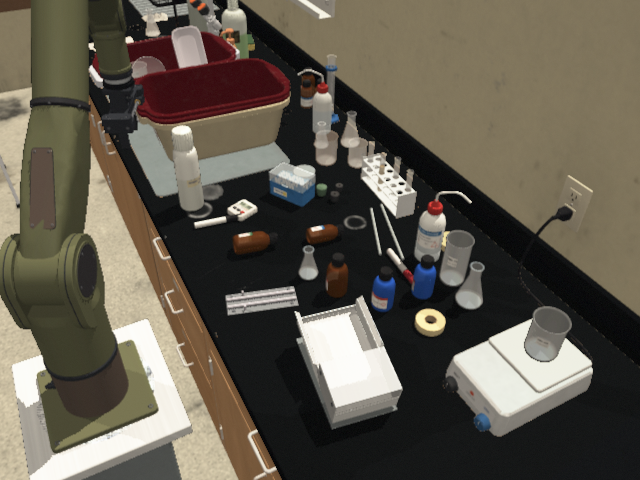

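The scene view shows the amber bottles: upright (339,258), large lying (238,250) and small lying (296,220). The rest is at (280,303) and the magazine at (395,335). The blue look-alikes at (384,255) and (409,232) are not meant, nor are the ambers at the far back (200,70).

```bash
cat > m.py <<'E'
from h import *
np.set_printoptions(precision=4,suppress=True)
def load(n):
    z=np.load(f'{n}0.npz');return z['im'],z['d']
for n in ['scene','side']:
    im,d=load(n);c=cam(n);P=pts(n,d)
    hsv=cv2.cvtColor(im,cv2.COLOR_RGB2HSV)
    m=((hsv[...,0]<18)&(hsv[...,1]>130)&(hsv[...,2]>35)&(d>0)&(P[...,2]>.003)&(P[...,2]<.14)&(P[...,0]<.85)&(P[...,0]>.3)).astype(np.uint8)
    k,l,st,ce=cv2.connectedComponentsWithStats(m)
    for i in range(1,k):
        if st[i,4]>150:
            Q=P[l==i];print(n,'amber',ce[i],st[i],'med',np.median(Q,0),'lo',np.percentile(Q,2,0),'hi',np.percentile(Q,98,0))
    # rest & magazine: height map
    ok=(d>0)&(P[...,2]>.006)&(P[...,2]<.3)&(P[...,0]>.25)&(P[...,0]<.95)&(P[...,1]>-.5)&(P[...,1]<.5)
    H=np.zeros((700,1000),np.float32)
    Q=P[ok]; a=((Q[:,0]-.25)*1000).astype(int);b=((.5-Q[:,1])*1000).astype(int)
    np.maximum.at(H,(np.clip(699-a,0,699),np.clip(b,0,999)),Q[:,2])
    np.save(f'H_{n}.npy',H)
    v=np.clip(H/.12*255,0,255).astype(np.uint8);v=cv2.dilate(v,np.ones((3,3)))
    cv2.imwrite(f'pics/H_{n}.png',cv2.resize(cv2.applyColorMap(v,cv2.COLORMAP_JET),(800,560)))
E
python3 m.py
python3 - <<'E'
import cv2,numpy as np
a=cv2.imread('pics/H_scene.png');b=cv2.imread('pics/H_side.png')
cv2.imwrite('pics/HH.png',np.vstack([a[240:540],b[240:540]]))
E
```

```text
scene amber [89.6996 69.0988] [ 76  57  31  23 253] med [0.7251 1.2317 0.1131] lo [0.7149 1.1453 0.0727] hi [0.7344 1.2852 0.1383]
scene amber [107.9784 107.8106] [ 84  86  58  60 602] med [0.6006 0.9738 0.1171] lo [0.5229 0.9595 0.0453] hi [0.7218 0.985  0.1394]
scene amber [296.1206 220.3676] [282 207  28  26 340] med [0.6381 0.2137 0.0347] lo [0.6086 0.2011 0.0085] hi [0.6917 0.2466 0.0456]
scene amber [238.3476 251.3168] [220 236  36  31 584] med [0.4527 0.2615 0.0422] lo [0.4164 0.2461 0.0088] hi [0.5088 0.2997 0.0543]
scene amber [338.987 260.463] [329 246  20  30 460] med [0.5725 0.0216 0.0678] lo [0.5613 0.0097 0.01  ] hi [0.5983 0.0528 0.0957]
side amber [321.8055 233.9177] [306 224  32  20 401] med [0.6423 0.2093 0.031 ] lo [0.6087 0.1982 0.0075] hi [0.6849 0.2424 0.045 ]
side amber [250.902  242.0947] [233 231  37  23 602] med [0.4575 0.2566 0.0387] lo [0.4173 0.2435 0.0118] hi [0.5044 0.2915 0.0526]
side amber [336.9818 279.7223] [327 263  21  34 605] med [0.5764 0.0157 0.0576] lo [0.5621 0.0066 0.0082] hi [0.6055 0.0411 0.0896]
```

View pics/HH.png

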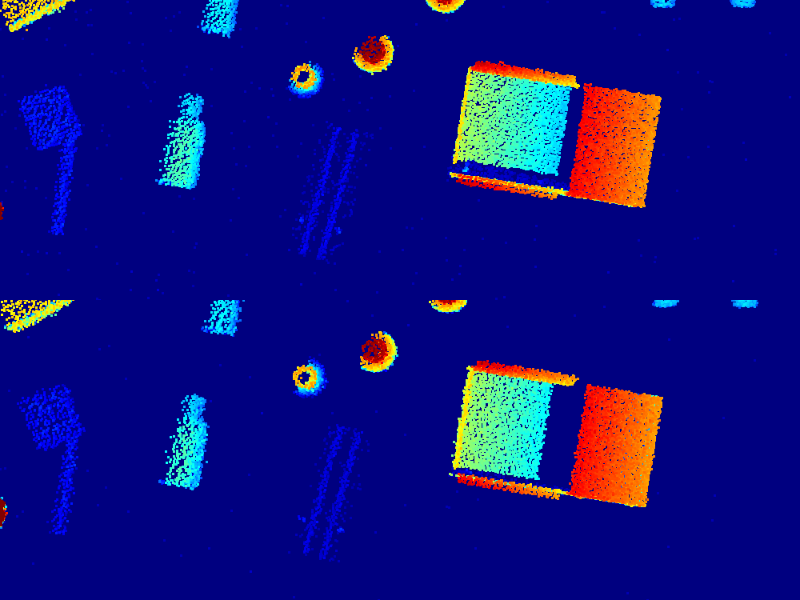

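The height map shows the magazine with its hood towards −y, uphill to the robot's left, and caps away from the robot. The rest's pins are at its near end, and both lying bottles have their caps away from the robot. Next I fit exact poses and make one crop to confirm the bottles.

```bash
cat > fit.py <<'E'
from h import *
from scipy.optimize import least_squares
np.set_printoptions(precision=4,suppress=True)
A={}
for n in ['scene','side']:
    z=np.load(f'{n}0.npz');P=pts(n,z['d']);A[n]=P[z['d']>0]
def box(P,x0,x1,y0,y1,z0,z1):
    return P[(P[:,0]>x0)&(P[:,0]<x1)&(P[:,1]>y0)&(P[:,1]<y1)&(P[:,2]>z0)&(P[:,2]<z1)]
for n,P in A.items():
    print('==',n,'table z',np.median(box(P,.45,.55,.12,.18,-.02,.02)[:,2]))
    Q=box(P,.545,.64,-.03,.06,.012,.07)
    s=least_squares(lambda p:np.hypot(Q[:,0]-p[0],Q[:,1]-p[1])-.026,[.585,.02],loss='soft_l1',f_scale=.002);print('standing',s.x,len(Q))
    C=box(P,.545,.64,-.03,.06,.113,.13);print(' captop',np.median(C,0),(C.max(0)+C.min(0))/2)
    C=box(P,.52,.62,.07,.15,.01,.09);
    print('flask',(C.max(0)+C.min(0))/2)
    for nm,b,R,hb in [('large',(.39,.54,.22,.32),.026,.074),('small',(.585,.72,.17,.27),.022,.062)]:
        Q=box(P,*b,.006,.06)
        c0=np.median(Q,0)
        def f(p,Q=Q):
            nrm=np.array([-np.sin(p[0]),np.cos(p[0])]);d=Q[:,:2]@nrm-p[1];return np.hypot(d,Q[:,2]-R)-R
        al0=-.2
        S=Q
        for it in range(3):
            s=least_squares(f,[al0,c0[1]*np.cos(al0)-c0[0]*np.sin(al0)],loss='soft_l1',f_scale=.002,kwargs={'Q':S})
            al0=s.x[0];u=np.array([np.cos(al0),np.sin(al0)]);t=Q[:,:2]@u;S=Q[(t<np.percentile(t,1)+hb)&(abs(f(s.x))<.008)]
        t=Q[:,:2]@u;nr=np.array([-u[1],u[0]])
        base=np.percentile(t,.5)*u+nr*s.x[1];print(nm,'yaw',np.degrees(al0),'base',base,'len',np.percentile(t,99.5)-np.percentile(t,.5),'res',np.median(abs(f(s.x,S))),len(S))
    # rails
    Q=box(P,.38,.58,.02,.15,.0075,.014)
    r_=cv2.minAreaRect((Q[:,:2]*1000).astype(np.float32));print('rails',r_,len(Q))
    Q=box(P,.38,.58,.02,.15,.0145,.022);print('pins',Q[:12])
    # hood: z .08-.11
    Q=box(P,.38,.62,-.36,-.2,.07,.12)
    r_=cv2.minAreaRect((Q[:,:2]*1000).astype(np.float32));print('hood',r_,cv2.boxPoints(r_).tolist())
    c,*_=np.linalg.lstsq(np.c_[Q[:,:2],np.ones(len(Q))],Q[:,2],rcond=None);print(' grad',c,np.degrees(np.arctan(np.hypot(*c[:2]))),'yaw',np.degrees(np.arctan2(c[1],c[0])))
    # lane floor
    Q=box(P,.42,.58,-.16,-.08,.03,.066)
    def res(p):return Q[:,:2]@p[:2]+p[2]-Q[:,2]
    s=least_squares(res,[0.03,.19,.05],loss='soft_l1',f_scale=.001);p=s.x;print('lane',p,np.hypot(p[0],p[1]),'yaw',np.degrees(np.arctan2(p[1],p[0])))
E
python3 fit.py
python3 - <<'E'
import cv2
a=cv2.imread('pics/scene0.png')[195:325,210:430];cv2.imwrite('pics/crop.png',cv2.resize(a,None,fx=3.5,fy=3.5,interpolation=cv2.INTER_CUBIC))
E
```

```text
== scene table z 0.0009152229927305351
standing [0.5886 0.036 ] 277
 captop [0.5849 0.0346 0.1164] [0.5875 0.0345 0.1168]
flask [0.5504 0.1177 0.0497]
large yaw -11.5301739334612 base [0.4175 0.2845] len 0.11499734127466699 res 0.001557164405919369 538
small yaw -9.252540774315424 base [0.6077 0.2326] len 0.10284388228691876 res 0.0015491573741271709 334
rails ((479.5526428222656, 91.00994873046875), (107.79264068603516, 199.53392028808594), 80.16952514648438) 283
pins [[0.5413 0.1389 0.0198]
 [0.5695 0.1035 0.0184]
 [0.539  0.1372 0.0191]
 [0.5668 0.1014 0.0184]
 [0.5363 0.135  0.0192]
 [0.5369 0.1321 0.0207]
 [0.5606 0.1001 0.0212]
 [0.5634 0.0988 0.0194]
 [0.5343 0.13   0.0206]
 [0.5371 0.129  0.0186]
 [0.5571 0.1007 0.02  ]
 [0.5599 0.0996 0.0181]]
hood ((473.3177490234375, -252.722412109375), (128.35440063476562, 149.55259704589844), 81.11893463134766) [[389.530029296875, -304.5859375], [537.2896728515625, -327.6744384765625], [557.10546875, -200.85888671875], [409.3458251953125, -177.7703857421875]]
 grad [0.0328 0.1116 0.1089] 6.635997064526312 yaw 73.63189443457834
lane [0.02
[... 533 characters left out ...]
 [[0.5748 0.1107 0.018 ]
 [0.5341 0.1257 0.0192]
 [0.5703 0.1077 0.0189]
 [0.5733 0.1079 0.0175]
 [0.532  0.1216 0.02  ]
 [0.5672 0.1019 0.0215]
 [0.5713 0.1041 0.0181]
 [0.5322 0.1162 0.021 ]
 [0.534  0.1143 0.0218]
 [0.5566 0.1033 0.0215]
 [0.5681 0.1034 0.0165]
 [0.5702 0.1021 0.0167]]
hood ((473.7879943847656, -254.45330810546875), (131.7098846435547, 149.64083862304688), 80.9566650390625) [[389.54644775390625, -307.7292785644531], [537.3271484375, -331.2500305175781], [558.029541015625, -201.17733764648438], [410.24884033203125, -177.65658569335938]]
 grad [0.025  0.1329 0.1184] 7.7036029306154985 yaw 79.35377161315859
lane [0.0291 0.1896 0.064 ] 0.1918147863942796 yaw 81.27772162480046
```

View pics/crop.png

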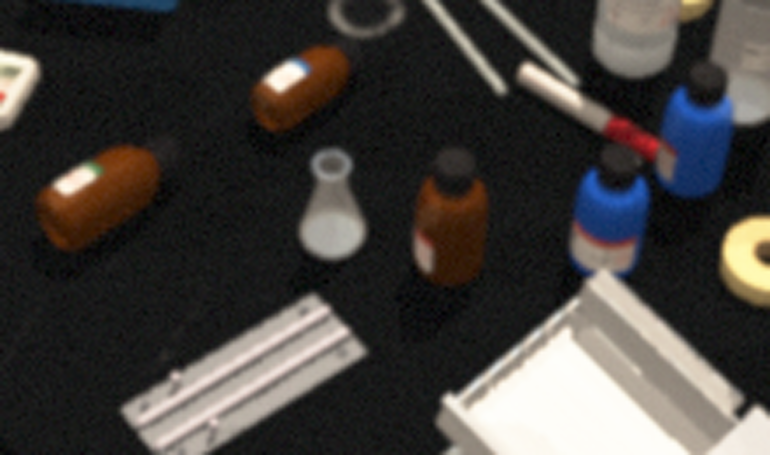

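Request:
step_arm --increments '[[[0,0,1],[0,0,0]],[[0,0,3],[0,0,0]],[[0,0,3],[0,0,0]],[[1,-2,0],[0,0,0]],[[2,-4,0],[0,0,0]],[[2,-4,0],[0,0,0]],[[2,-4,0],[0,0,0]],[[2.5,-4,0],[0,0,0]],[[2.5,-4,0],[0,0,0]],[[2.5,-4,0],[0,0,0]]]' --fingers 0.6 --grip_force 20

```text
clock: 1.1
tool_pos: [0.4045, 0.3074, 0.3095]
eef_rot: [0.212, 0.977, 0.0, 0.0]
contact_force: [1.2, 0.0, -0.1]
opening: 0.603
finger_force: 0.0
```

The crop confirms the targets: the amber upright at (455,215), next to the two blue look-alikes at (605,215) and (695,130), and the amber lying ones at (100,200) and (300,85). Next I refine the rest and the magazine's lateral centre while approaching.

```bash
cat > fit2.py <<'E'
from h import *
np.set_printoptions(precision=4,suppress=True)
for n in ['scene','side']:
    z=np.load(f'{n}0.npz');im=z['im'];d=z['d'];c=cam(n);P=pts(n,d)
    g=im.min(-1)
    roi=(P[...,0]>.38)&(P[...,0]<.6)&(P[...,1]>.01)&(P[...,1]<.17)&(P[...,2]<.03)&(d>0)
    m=(roi&(g>60)).astype(np.uint8);m=cv2.morphologyEx(m,cv2.MORPH_CLOSE,np.ones((3,3)))
    k,l,st,ce=cv2.connectedComponentsWithStats(m);i=1+st[1:,4].argmax()
    v,u=np.nonzero(l==i);Q=np.array([ray(c,a,b,.005) for a,b in zip(u,v)])
    R=cv2.minAreaRect((Q[:,:2]*1000).astype(np.float32));print(n,'plate',R,st[i])
    mm=cv2.moments;C=Q[:,:2].mean(0);w,V=np.linalg.eigh(np.cov(Q[:,:2].T));print(' centroid',C,'ang',np.degrees(np.arctan2(*V[::-1,1])))
    # magazine
    for yaw in (80.,81.,82.):
        y=np.radians(yaw);ux=np.array([np.cos(y),np.sin(y)]);uy=np.array([-np.sin(y),np.cos(y)])
        Q=P[(d>0)&(P[...,0]>.3)&(P[...,0]<.7)&(P[...,1]>-.4)&(P[...,1]<.0)]
        D=Q[:,:2]-[.4877,-.142];a=D@ux;b=D@uy
        h=(Q[:,2]>.085)&(a<-.09)&(a>-.17)
        f=(abs(Q[:,2]-(.052+.194*a))<.004)&(a>-.03)&(a<.05)
        e=(Q[:,2]>.08)&(a>-.03)&(a<.05)&(abs(b)<.1)
        print(yaw,'hood b',np.percentile(b[h],[1,99]),'floor b',np.percentile(b[f],[1,99]),'wall far',np.percentile(b[e&(b<0)],[2,50,98]),'near',np.percentile(b[e&(b>0)],[2,50,98]),'hood a',np.percentile(a[(Q[:,2]>.08)&(abs(b)<.04)],[1,99]))
        S=[np.percentile(b[h&(a>q)&(a<=q+.02)],98) for q in (-.17,-.15,-.13,-.11)];print('   edge b along',np.array(S))
E
python3 fit2.py
```

```text
scene plate ((431.84320068359375, 83.24747467041016), (72.419189453125, 131.7069091796875), 72.78199005126953) [ 258  279   57   39 1097]
 centroid [0.4359 0.0824] ang 158.99922986513758
80.0 hood b [-0.0701  0.067 ] floor b [-0.0681  0.0683] wall far [-0.078  -0.0708 -0.0652] near [0.0661 0.0704 0.0774] hood a [-0.1743 -0.0819]
   edge b along [0.065  0.0661 0.0666 0.067 ]
81.0 hood b [-0.068  0.069] floor b [-0.0681  0.0679] wall far [-0.0781 -0.0709 -0.0655] near [0.066  0.0702 0.0769] hood a [-0.1743 -0.0819]
   edge b along [0.0673 0.0686 0.0686 0.0687]
82.0 hood b [-0.0656  0.0713] floor b [-0.0683  0.0679] wall far [-0.0784 -0.0711 -0.0654] near [0.0657 0.0702 0.0767] hood a [-0.1743 -0.0817]
   edge b along [0.0704 0.071  0.0707 0.0705]
side plate ((431.2909851074219, 77.62442779541016), (69.81787109375, 123.43755340576172), 74.19345092773438) [244 286  55  26 991]
 centroid [0.4348 0.0767] ang 159.57805777075325
80.0 hood b [-0.07    0.0662] floor b [-0.0672  0.0676] wall far [-0.0786 -0.0714 -0.0656] near [0.065  0.0713 0.0763] hood a [-0.1762 -0.0837]
   edge b along [0.0636 0.0648 0.0659 0.0664]
81.0 hood b [-0.0678  0.0684] floor b [-0.0674  0.0676] wall far [-0.0786 -0.0714 -0.0662] near [0.0651 0.071  0.076 ] hood a [-0.1761 -0.084 ]
   edge b along [0.0664 0.0675 0.068  0.0681]
82.0 hood b [-0.0658  0.0705] floor b [-0.0677  0.0676] wall far [-0.0788 -0.0715 -0.0663] near [0.0648 0.071  0.0759] hood a [-0.1762 -0.0838]
   edge b along [0.0692 0.0701 0.07   0.0699]
```

Request:
step_arm --increments '[[[1,-2,0],[0,0,2]],[[2,-4,0],[0,0,2]],[[2.5,-4,0],[0,0,2]],[[2.5,-4,0],[0,0,2]],[[2.5,-4,0],[0,0,0]],[[2.5,-4,0],[0,0,0]],[[2.35,-3.4,-1],[0,0,0]],[[2,-1.5,-3],[0,0,0]],[[1,-0.4,-4],[0,0,0]],[[0,0,-4],[0,0,0]]]'

```text
clock: 2.1
tool_pos: [0.5895, 0.0342, 0.1883]
eef_rot: [0.145, 0.989, 0.0, 0.002]
contact_force: [-0.5, -0.0, -1.0]
opening: 0.597
finger_force: 0.0
```

```bash
cat > fit3.py <<'E'
from h import *
np.set_printoptions(precision=4,suppress=True)
for n in ['scene','side']:
    z=np.load(f'{n}0.npz');im=z['im'];d=z['d'];c=cam(n);P=pts(n,d)
    g=im.min(-1)
    roi=(P[...,0]>.29)&(P[...,0]<.54)&(P[...,1]>.01)&(P[...,1]<.17)&(P[...,2]<.025)&(d>0)
    m=(roi&(g>55)).astype(np.uint8);m=cv2.morphologyEx(m,cv2.MORPH_CLOSE,np.ones((3,3)))
    k,l,st,ce=cv2.connectedComponentsWithStats(m);i=1+st[1:,4].argmax()
    v,u=np.nonzero(l==i);Q=np.array([ray(c,a,b,.003) for a,b in zip(u,v)])
    R=cv2.minAreaRect((Q[:,:2]*1000).astype(np.float32));print(n,'plate',R,st[i])
    W=P[(l==i)];a=np.radians(-15.5);ux=np.array([np.cos(a),np.sin(a)]);uy=np.array([-ux[1],ux[0]])
    hi=W[(W[:,2]>.0085)&(W[:,2]<.0135)];D=hi[:,:2]
    from scipy.optimize import minimize
    f=lambda p:np.mean(np.minimum((abs((D-[.41,.08])@[-np.sin(p[0]),np.cos(p[0])]-p[1])-.012)**2,3.6e-5))
    best=min((minimize(f,[t,o],method='Nelder-Mead') for t in np.radians([-20,-17,-14,-11]) for o in (-.01,-.005,0,.005,.01)),key=lambda s:s.fun)
    p=best.x;print('rails yaw',np.degrees(p[0]),'axis pt',np.array([.41,.08])+p[1]*np.array([-np.sin(p[0]),np.cos(p[0])]),best.fun**.5,len(D))
    top=W[W[:,2]>.015];t=(top[:,:2]-[.41,.08]);ux=np.array([np.cos(p[0]),np.sin(p[0])]);uy=np.array([-ux[1],ux[0]]);print('pins along/across',np.c_[t@ux,t@uy,top[:,2]][:25])
E
python3 fit3.py
```

```text
scene plate ((412.6432189941406, 91.04898834228516), (74.95780181884766, 175.2257080078125), 73.77813720703125) [ 244  279   71   52 1650]
rails yaw -15.95524483376744 axis pt [0.4122 0.0878] 0.0027745181196352875 297
pins along/across [[ 0.0755  0.0187  0.0161]
 [ 0.078   0.0177  0.0152]
 [ 0.0541  0.0197  0.0153]
 [ 0.0497 -0.008   0.0153]
 [-0.3646 -0.608   1.0532]
 [-0.3646 -0.608   1.0532]
 [-0.0019  0.0192  0.0155]
 [-0.3646 -0.608   1.0532]
 [-0.0075  0.0153  0.016 ]
 [-0.0463  0.0327  0.0211]
 [-0.0434  0.0331  0.0179]
 [-0.0467  0.0327  0.017 ]
 [-0.0451  0.0304  0.0183]
 [-0.0024 -0.0037  0.0163]
 [-0.3646 -0.608   1.0532]
 [-0.3646 -0.608   1.0532]
 [-0.058   0.02    0.0158]
 [-0.0242 -0.0048  0.0151]
 [-0.037  -0.0062  0.0152]
 [-0.0439 -0.012   0.0153]
 [-0.043  -0.0155  0.0188]
 [-0.0477 -0.0185  0.0225]
 [-0.0439 -0.0166  0.0166]
 [-0.0629 -0.0055  0.016 ]]
side plate ((230.41159057617188, -169.26234436035156), (301.0335388183594, 32.67074203491211), 75.93728637695312) [ 215  354   32  126 1521]
rails yaw -20.0 axis pt [0.4066 0.0706] nan 0
pins along/across [[-0.021  -0.9934  1.0318]
 [-0.021  -0.9934  1.0318]
 [-0.021  -0.9934  1.0318]]
  return _methods._mean(a, axis=axis, dtype=dtype,
  ret = ret.dtype.type(ret / rcount)
```

Request:
step_arm --increments '[[[-0.15,0,-2],[0,0,0.5]],[[0,0,-2.5],[0,0,0]],[[0,0,-2.5],[0,0,0]],[[0,0,-1.8],[0,0,0]],[[0,0,-1],[0,0,0]],[[0,0,-0.3],[0,0,0]],[[0,0,0],[0,0,0]],[[0,0,0],[0,0,0]],[[0,0,0],[0,0,0]],[[0,0,0],[0,0,0]]]'

```text
clock: 3.1
tool_pos: [0.5862, 0.036, 0.0885]
eef_rot: [0.139, 0.99, 0.0, 0.001]
contact_force: [0.1, -0.1, 0.3]
opening: 0.598
finger_force: 0.0
```

Request:
step_arm --increments '[[[0.1,-0.1,-0.2],[0,0,0]],[[0,0,-0.1],[0,0,0]],[[0,0,0],[0,0,0]],[[0,0,0],[0,0,0]],[[0,0,0],[0,0,0]],[[0,0,0],[0,0,0]],[[0,0,0],[0,0,0]],[[0,0,0.3],[0,0,0]],[[0,0,0.7],[0,0,0]],[[0,0,1.5],[0,0,0]]]' --fingers 0 --grip_force 25

```text
clock: 4.1
tool_pos: [0.5859, 0.0349, 0.1096]
eef_rot: [0.139, 0.99, -0.0, -0.001]
contact_force: [-0.2, -0.1, -1.2]
opening: 0.345
finger_force: 25.0
```

Request:
step_arm --increments '[[[0,0,2.5],[0,0,0]],[[0,0,3.5],[0,0,0]],[[-1,0.3,2.5],[0,0,0]],[[-3,0.9,0],[0,0,0]],[[-4,1.2,0],[0,0,0]],[[-4,1.2,0],[0,0,0]],[[-4,1.2,0],[0,0,0]],[[-4,1.2,0],[0,0,0]],[[-2.6,0.8,-1],[0,0,0]],[[-1,0.3,-2],[0,0,0]]]'

```text
clock: 5.1
tool_pos: [0.3488, 0.1067, 0.1661]
eef_rot: [0.138, 0.99, 0.001, 0.001]
contact_force: [1.0, -0.3, -2.0]
opening: 0.34
finger_force: 25.0
```

Request:
step_arm --increments '[[[0.1,0,-2],[0,0,0]],[[0,0,-2],[0,0,0]],[[0,0,-1],[0,0,0]],[[0,0,-0.5],[0,0,0]],[[0,0,0],[0,0,0]],[[0,0,0],[0,0,0]],[[0,0,0],[0,0,0]],[[0,0,0],[0,0,0]],[[0,0,0],[0,0,0]],[[0,0,0],[0,0,0]]]'

```text
clock: 6.1
tool_pos: [0.3538, 0.1066, 0.1126]
eef_rot: [0.139, 0.99, -0.001, -0.002]
contact_force: [0.0, 0.3, -2.7]
opening: 0.34
finger_force: 25.0
```

```bash
python3 - <<'E'
from h import *
o=[]
for n,(u,v) in [('scene',(270,300)),('side',(255,300))]:
    im,d=r.snapshot(n);np.savez(f'{n}1.npz',im=im,d=d)
    o.append(cv2.resize(im[v-60:v+60,u-65:u+65,::-1],(520,480))[:, :400])
cv2.imwrite('pics/rest1.png',np.hstack(o))
E
```

```text
(no output)
```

View pics/rest1.png

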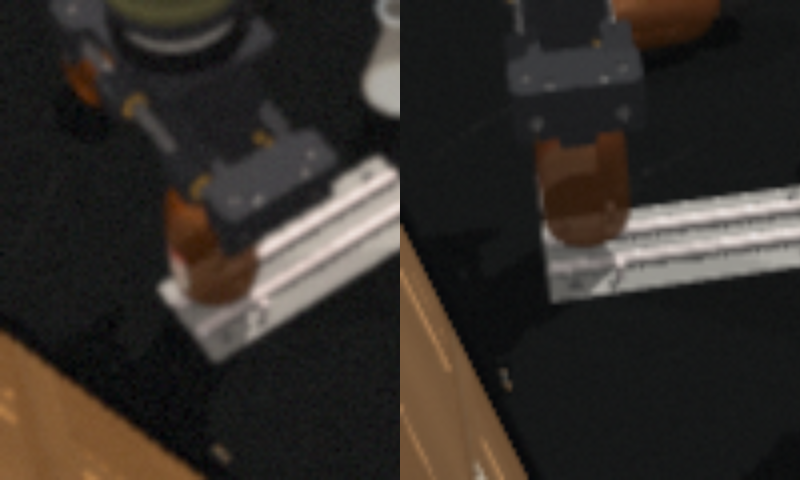

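```bash
python3 - <<'E'
from h import *
from scipy.optimize import least_squares
s=r.get_state();print(s['tool_pos'],s['q'],s['contact_force'])
for n in ['scene','side']:
    z=np.load(f'{n}1.npz');im=z['im'];hsv=cv2.cvtColor(im,cv2.COLOR_RGB2HSV);P=pts(n,z['d'])
    m=(hsv[...,0]<18)&(hsv[...,1]>130)&(hsv[...,2]>35)&(P[...,2]>.02)&(P[...,2]<.095)&(np.hypot(P[...,0]-.352,P[...,1]-.106)<.045)
    Q=P[m]
    # tilted axis fit
    f=lambda p:np.hypot(Q[:,0]-p[0]-p[2]*(Q[:,2]-.05),Q[:,1]-p[1]-p[3]*(Q[:,2]-.05))-.026
    q=least_squares(f,[.352,.106,0,0],loss='soft_l1',f_scale=.002);print(n,q.x,len(Q),Q[:,2].min())
    v,u=np.nonzero(m);print(u.min(),u.max(),v.min(),v.max())
E
```

```text
[0.35376543 0.10653712 0.11248373] [-0.39743327  0.6839101  -0.03149445  2.422968    0.46250503  0.04332553
  0.40828416] [-0.22012144 -0.25890609 -1.23057644]
scene [ 0.35587943  0.107483    0.00117108 -0.01480285] 191 0.03847695758254395
247 268 298 315
side [ 0.35478915  0.10620223  0.01508633 -0.00489779] 353 0.03327821565161929
224 247 276 300
```

Request:
step_arm --increments '[[[0,-0.2,0],[0.55,1.9,0]],[[0,0,0],[0.55,1.9,0]],[[0,0,-0.4],[0,0,0]],[[0,0,-0.4],[0,0,0]],[[0,0,-0.2],[0,0,0]],[[0,0,-0.1],[0,0,0]],[[0,0,-0.1],[0,0,0]],[[0,0,0],[0,0,0]],[[0,0,0],[0,0,0]],[[0,0,0],[0,0,0]]]'

```text
clock: 7.2
tool_pos: [0.3537, 0.1046, 0.1005]
eef_rot: [0.139, 0.99, 0.004, -0.036]
contact_force: [-0.4, -0.1, -1.1]
opening: 0.345
finger_force: 25.0
```

Request:
step_arm --increments '[[[0,0,-0.1],[0,0,0]],[[0,0,0],[0,0,0]],[[0,0,-0.1],[0,0,0]],[[0,0,0],[0,0,0]],[[0,0,-0.1],[0,0,0]],[[0,0,0],[0,0,0]],[[0,0,0],[0,0,0]],[[0,0,0],[0,0,0]],[[0,0,0],[0,0,0]],[[0,0,0],[0,0,0]]]'

```text
clock: 8.2
tool_pos: [0.3538, 0.1046, 0.0974]
eef_rot: [0.139, 0.99, 0.004, -0.036]
contact_force: [0.3, -0.6, -1.5]
opening: 0.337
finger_force: 25.0
```

Request:
step_arm --increments '[[[0,0,-0.1],[0,0,0]],[[0,0,0],[0,0,0]],[[0,0,-0.1],[0,0,0]],[[0,0,0],[0,0,0]],[[0,0,0],[0,0,0]],[[0,0,0],[0,0,0]],[[0,0,0],[0,0,0]],[[0,0,0],[0,0,0]],[[0,0,0],[0,0,0]],[[0,0,0],[0,0,0]]]'

```text
clock: 9.2
tool_pos: [0.3532, 0.1046, 0.0962]
eef_rot: [0.138, 0.99, 0.004, -0.036]
contact_force: [-2.4, 1.2, 15.5]
opening: 0.347
finger_force: 25.0
```

```bash
python3 - <<'E'
from h import *
o=[]
for n,(u,v) in [('scene',(270,300)),('side',(255,290))]:
    im,d=r.snapshot(n);np.savez(f'{n}2.npz',im=im,d=d)
    o.append(cv2.resize(im[v-60:v+60,u-65:u+65,::-1],(520,480))[:, :400])
    hsv=cv2.cvtColor(im,cv2.COLOR_RGB2HSV);P=pts(n,d)
    m=(hsv[...,0]<18)&(hsv[...,1]>130)&(hsv[...,2]>35)&(P[...,2]>.0)&(P[...,2]<.095)&(np.hypot(P[...,0]-.352,P[...,1]-.106)<.045)
    v,u=np.nonzero(m);print(n,u.min(),u.max(),v.min(),v.max(),np.median(P[m],0))
cv2.imwrite('pics/rest2.png',np.hstack(o));print(r.get_state()['contact_force'],r.get_state()['moment'])
E
```

```text
scene 247 267 294 320 [0.33402763 0.09000492 0.06304113]
side 224 245 280 306 [0.34256221 0.08261683 0.06089178]
[-0.92645046  0.09050524 15.36331319] [ 0.18789342  0.53061554 -0.0307009 ]
```

View pics/rest2.png

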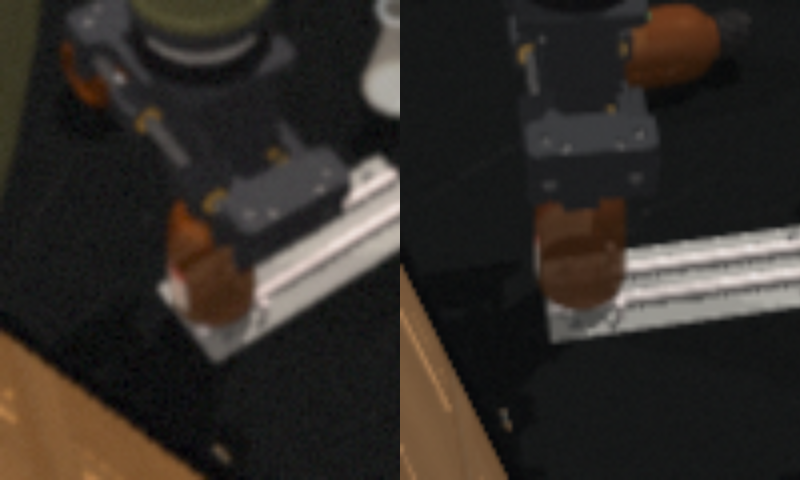

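Request:
step_arm --increments '[[[0,0,0.1],[0,0,0]],[[0.2,-0.06,0],[0,0,0]],[[0.2,-0.06,0],[0,0,0]],[[0.2,-0.05,0],[0,0,0]],[[0,0,0],[0,0,0]],[[0.88,-0.25,0.1],[0,0,0]],[[0.88,-0.25,0],[0,0,0]],[[0,0,0],[0,0,0]],[[0,0,0],[0,0,0]],[[0,0,0],[0,0,0]]]' --grip_force 8

```text
clock: 10.3
tool_pos: [0.3774, 0.0978, 0.0974]
eef_rot: [0.139, 0.99, 0.004, -0.036]
contact_force: [1.2, -0.3, 1.6]
opening: 0.349
finger_force: 8.0
```

```bash
cat > look.py <<'E'
from h import *
import sys
k=sys.argv[1];o=[]
for n,(u,v) in [('scene',(280,295)),('side',(260,285))]:
    im,d=r.snapshot(n);np.savez(f'{n}{k}.npz',im=im,d=d)
    o.append(cv2.resize(im[v-60:v+60,u-50:u+50,::-1],(400,480)))
cv2.imwrite(f'pics/look{k}.png',np.hstack(o))
E
python3 look.py 3
```

View pics/look3.png

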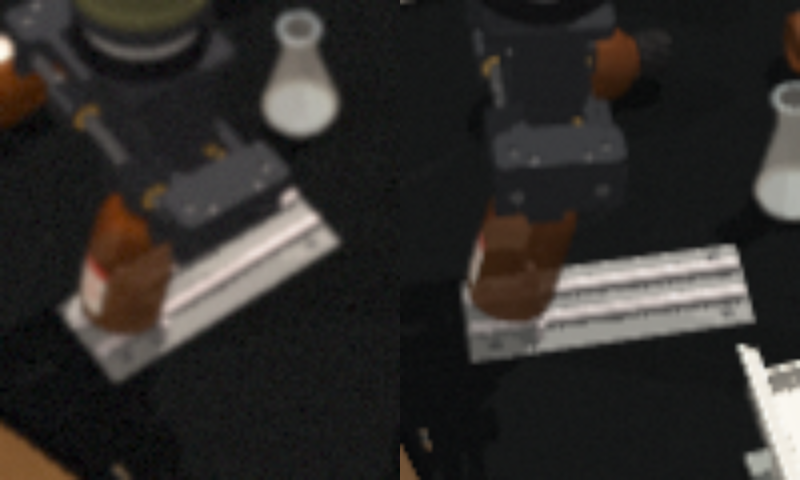

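Request:
step_arm --increments '[[[0.88,-0.25,-0.06],[0,0,0]],[[0.87,-0.25,-0.15],[0,0,0]],[[0.86,-0.25,-0.22],[0,0,0]],[[0.84,-0.24,-0.29],[-0.27,-0.95,0]],[[0.84,-0.24,-0.38],[-0.27,-0.95,0]],[[0.8,-0.23,-0.44],[-0.27,-0.95,0]],[[0.77,-0.22,-0.52],[-0.27,-0.95,0]],[[0.69,-0.2,-0.57],[0,0,0]],[[0.63,-0.18,-0.64],[0,0,0]],[[0.59,-0.17,-0.7],[0,0,0]]]'

```text
clock: 11.4
tool_pos: [0.4556, 0.0755, 0.0571]
eef_rot: [0.139, 0.99, -0.001, -0.002]
contact_force: [-0.1, -0.3, 0.5]
opening: 0.344
finger_force: 8.0
```

Request:
step_arm --increments '[[[0.52,-0.15,-0.74],[0,0,0]],[[0.46,-0.13,-0.79],[0,0,0]],[[0.38,-0.11,-0.83],[0,0,0]],[[0.32,-0.09,-0.86],[0,0,0]],[[0.2,-0.06,-0.65],[0,0,0]],[[0.09,-0.02,-0.3],[0,0,0]],[[0,0,0],[0,0,0]],[[0,0,0],[0,0,0]],[[0,0,0],[0,0,0]],[[0,0,0],[0,0,0]]]'

```text
clock: 12.4
tool_pos: [0.4746, 0.0701, 0.0162]
eef_rot: [0.139, 0.99, -0.001, -0.002]
contact_force: [2.1, -0.4, 1.7]
opening: 0.35
finger_force: 8.0
```

Request:
step_arm --increments '[[[0,0,0],[0,0,0]],[[0,0,0],[0,0,0]],[[0,0,0],[0,0,0]],[[0,0,0.5],[0,0,0]],[[0,0,2],[0,0,0]],[[0,0,3],[0,0,0]],[[-1,0.3,3],[0,0,0]],[[-2,0.6,0],[0,0,0]],[[-2,0.6,0],[0,0,0]],[[0,0,0],[0,0,0]]]' --fingers 0.85

```text
clock: 13.4
tool_pos: [0.4218, 0.0853, 0.1016]
eef_rot: [0.137, 0.991, -0.001, -0.003]
contact_force: [-0.1, -0.9, -0.2]
opening: 0.855
finger_force: 0.0
```

```bash
cat > cyl.py <<'E'
from h import *
from scipy.optimize import least_squares
np.set_printoptions(precision=4,suppress=True)
def cyl(tag,ctr,R,zc,rad=.07,yaw0=-.25,save=None):
    print(r.get_state()['tool_pos'])
    for n in ['scene','side']:
        im,d=r.snapshot(n)
        if save: np.savez(f'{n}{save}.npz',im=im,d=d)
        hsv=cv2.cvtColor(im,cv2.COLOR_RGB2HSV);P=pts(n,d)
        m=(hsv[...,0]<18)&(hsv[...,1]>130)&(hsv[...,2]>35)&(d>0)&(np.hypot(P[...,0]-ctr[0],P[...,1]-ctr[1])<rad)&(P[...,2]<.15)
        Q=P[m]
        if len(Q)<60: print(n,'few',len(Q));continue
        f=lambda p:np.hypot(Q[:,:2]@[-np.sin(p[0]),np.cos(p[0])]-p[1],Q[:,2]-p[2])-R
        s=least_squares(f,[yaw0,ctr[1]*np.cos(yaw0)-ctr[0]*np.sin(yaw0),zc],loss='soft_l1',f_scale=.002)
        a=s.x[0];u=np.array([np.cos(a),np.sin(a)]);nr=np.array([-u[1],u[0]]);t=Q[:,:2]@u;lo,hi=np.percentile(t,[1,99])
        print(tag,n,'yaw',np.degrees(a),'z',s.x[2],'amber base',lo*u+s.x[1]*nr,'amber end',hi*u+s.x[1]*nr,len(Q))
E
python3 -c "
from cyl import *
cyl('rest',(.42,.085),.026,.0345,save='4')"
```

```text
[0.4218 0.0853 0.1016]
rest scene yaw -13.045648135892067 z 0.03537544680099311 amber base [0.3775 0.0975] amber end [0.4622 0.0779] 467
rest side yaw -13.462601230237128 z 0.033545107960097714 amber base [0.3778 0.0959] amber end [0.4663 0.0747] 659
```

Request:
step_arm --increments '[[[0.4,-0.1,-2],[0,0,0]],[[0,0,-2.5],[0,0,0]],[[0,0,-2],[0,0,0]],[[0,0,-1],[0,0,0]],[[0,0,-0.5],[0,0,0]],[[0,0,0],[0,0,0]],[[0,0,0],[0,0,0]],[[0,0,0],[0,0,0]],[[0,0,0],[0,0,0]],[[0,0,0],[0,0,0]]]'

```text
clock: 14.5
tool_pos: [0.4319, 0.0839, 0.03]
eef_rot: [0.139, 0.99, -0.002, -0.003]
contact_force: [-0.2, 0.7, 0.0]
opening: 0.849
finger_force: 0.0
```

Request:
step_arm --increments '[[[0,0,0],[0,0,0]],[[0,0,0],[0,0,0]],[[0,0,0],[0,0,0]],[[0,0,0],[0,0,0]],[[0,0,0],[0,0,0]],[[0,0,0.2],[0,0,0]],[[0,0,0.8],[0,0,0]],[[0,0,2],[0,0,0]],[[0,0,3],[0,0,0]],[[0,0,3],[0,0,0]]]' --fingers 0 --grip_force 25

```text
clock: 15.5
tool_pos: [0.4314, 0.0847, 0.1208]
eef_rot: [0.138, 0.99, -0.001, -0.004]
contact_force: [0.7, -0.2, -2.4]
opening: 0.584
finger_force: 25.0
```

```bash
python3 -c "
from cyl import *
cyl('held',(.42,.085),.026,.125,save='5')"
```

```text
[0.4314 0.0847 0.1208]
held scene yaw -14.331460805711584 z 0.12583470051917936 amber base [0.3773 0.1004] amber end [0.4429 0.0837] 352
held side yaw -14.728571007636132 z 0.12826134716097462 amber base [0.3795 0.1002] amber end [0.4593 0.0792] 247
```

Request:
step_arm --increments '[[[0.3,-0.5,3],[0,0,0.8]],[[0.3,-1.5,3],[0,0,0.8]],[[0.3,-3,1],[0,0,0.8]],[[0.3,-4,0],[0,0,0.8]],[[0.3,-4,0],[0,0,0.8]],[[0.3,-4,0],[0,0,0.8]],[[0.3,-3,0],[0,0,0.8]],[[0.3,-1.5,0],[0,0,0.8]],[[0.3,-0.5,0],[0,0,0.5]],[[0,0,0],[0,0,0]]]'

```text
clock: 16.6
tool_pos: [0.4591, -0.136, 0.1891]
eef_rot: [0.079, 0.997, -0.002, -0.003]
contact_force: [0.2, 0.6, -1.9]
opening: 0.584
finger_force: 25.0
```

Request:
step_arm --increments '[[[1,-0.2,0],[0,0,0.2]],[[1,-0.2,-1],[0,0,0]],[[0.58,-0.16,-2],[0,0,0]],[[0,0,-2],[0,0,0]],[[0,0,-1.5],[0,0,0]],[[0,0,-0.5],[0,0,0]],[[0,0,0],[0,0,0]],[[0,0,0],[0,0,0]],[[0,0,0],[0,0,0]],[[0,0,0],[0,0,0]]]'

```text
clock: 17.6
tool_pos: [0.4849, -0.1417, 0.1204]
eef_rot: [0.077, 0.997, -0.002, -0.003]
contact_force: [0.8, 0.3, -1.9]
opening: 0.583
finger_force: 25.0
```

```bash
python3 -c "
from cyl import *
cyl('held',(.48,-.142),.026,.125,yaw0=-.15,save='6')"
```

```text
[ 0.4849 -0.1417  0.1204]
held scene yaw -11.368687519849558 z 0.12505581322007728 amber base [ 0.4301 -0.1304] amber end [ 0.505  -0.1455] 362
held side yaw -2.4310634544834464 z 0.12282995929452016 amber base [ 0.4273 -0.1389] amber end [ 0.4631 -0.1404] 167
```

Request:
step_arm --increments '[[[0.05,0,-1],[0,0,0]],[[0,0,-1],[0,0,0]],[[0,0,-1],[0,0,0]],[[0,0,-0.8],[0,0,0]],[[0,0,-0.5],[0,0,0]],[[0,0,-0.2],[0,0,0]],[[0,0,0],[0,0,0]],[[0,0,0],[0,0,0]],[[0,0,0],[0,0,0]],[[0,0,0],[0,0,0]]]'

```text
clock: 18.7
tool_pos: [0.4851, -0.1417, 0.075]
eef_rot: [0.077, 0.997, -0.002, -0.003]
contact_force: [-0.9, 0.0, -1.9]
opening: 0.583
finger_force: 25.0
```

Request:
step_arm --increments '[[[0,0,0],[0,0,0]],[[0,0,0],[0,0,0]],[[0,0,0],[0,0,0]],[[0,0,0.3],[0,0,0]],[[0,0,0.7],[0,0,0]],[[0,0,1.5],[0,0,0]],[[0,0,3],[0,0,0]],[[0,0,4],[0,0,0]],[[0,2,4],[0,0,0]],[[0,4,1],[0,0,0]]]' --fingers 0.75

```text
clock: 19.7
tool_pos: [0.4868, -0.0835, 0.2234]
eef_rot: [0.081, 0.997, -0.003, -0.0]
contact_force: [2.0, 0.4, -0.7]
opening: 0.747
finger_force: 0.0
```

```bash
python3 - <<'E'
from h import *
o=[]
for n,(u,v) in [('scene',(395,330)),('side',(345,355))]:
    im,d=r.snapshot(n);np.savez(f'{n}7.npz',im=im,d=d)
    o.append(cv2.resize(im[v-70:v+70,u-70:u+70,::-1],(400,400)))
cv2.imwrite('pics/mag7.png',np.hstack(o))
E
```

```text
(no output)
```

View pics/mag7.png

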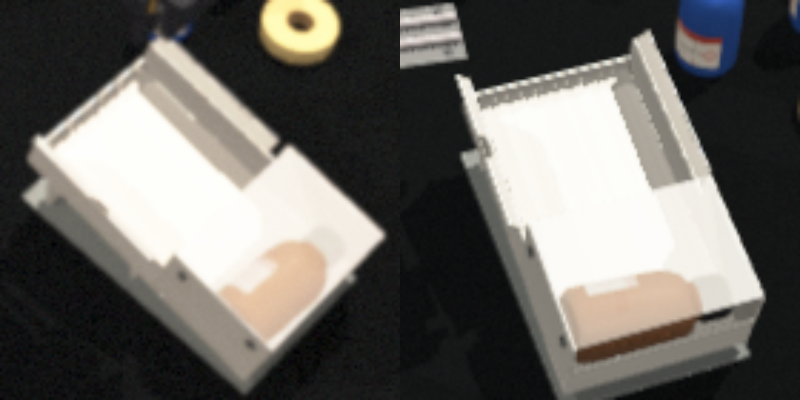

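The picture shows the first bottle settled at the lip under the hood, at about (275,285) and (635,315), with its cap on the far side. Now the small one.

Request:
step_arm --increments '[[[1,1.6,0],[0,0,0]],[[1.8,3.4,0],[0,0,0]],[[2.2,4,0],[0,0,0]],[[2.2,4,0],[0,0,0]],[[2.2,4,0],[0,0,0]],[[2.2,4,0],[0,0,0]],[[2.2,4,-1],[0,0,0]],[[1.6,3,-2],[0,0,0]],[[0.9,1.6,-3],[0,0,0]],[[0.3,0.8,-3],[0,0,0]]]' --fingers 0.85

```text
clock: 20.8
tool_pos: [0.6513, 0.2249, 0.1289]
eef_rot: [0.076, 0.997, -0.001, -0.003]
contact_force: [0.2, 0.2, -0.5]
opening: 0.854
finger_force: 0.0
```

Request:
step_arm --increments '[[[0,0,-2],[0,0,0]],[[0,0,-2.5],[0,0,0]],[[0,0,-2.5],[0,0,0]],[[0,0,-1.5],[0,0,0]],[[0,0,-0.5],[0,0,0]],[[0,0,0],[0,0,0]],[[0,0,0],[0,0,0]],[[0,0,0],[0,0,0]],[[0,0,0],[0,0,0]],[[0,0,0],[0,0,0]]]'

```text
clock: 21.8
tool_pos: [0.6513, 0.2224, 0.0404]
eef_rot: [0.077, 0.997, -0.002, -0.003]
contact_force: [-0.1, -0.4, -0.8]
opening: 0.852
finger_force: 0.0
```

```bash
python3 -c "
from cyl import *
cyl('small',(.64,.227),.022,.022,yaw0=-.15)"
```

```text
[0.6513 0.2224 0.0404]
small scene yaw -7.9540326572470965 z 0.023087526182439498 amber base [0.6092 0.2317] amber end [0.6665 0.2237] 266
small side yaw -3.9680941694848837 z 0.022032541405997527 amber base [0.6084 0.229 ] amber end [0.6874 0.2235] 255
```

Request:
step_arm --increments '[[[0.2,0.2,-1],[0,0,0]],[[0,0,-1],[0,0,0]],[[0,0,-0.6],[0,0,0]],[[0,0,-0.3],[0,0,0]],[[0,0,0],[0,0,0]],[[0,0,0],[0,0,0]],[[0,0,0],[0,0,0]],[[0,0,0],[0,0,0]],[[0,0,0],[0,0,0]],[[0,0,0],[0,0,0]]]'

```text
clock: 22.9
tool_pos: [0.653, 0.2244, 0.011]
eef_rot: [0.077, 0.997, -0.002, -0.003]
contact_force: [0.8, 0.9, 0.8]
opening: 0.849
finger_force: 0.0
```

Request:
step_arm --increments '[[[0,0,0],[0,0,0]],[[0,0,0],[0,0,0]],[[0,0,0],[0,0,0]],[[0,0,0],[0,0,0]],[[0,0,0],[0,0,0]],[[0,0,0.2],[0,0,0]],[[0,0,0.8],[0,0,0]],[[0,0,2],[0,0,0]],[[0,0,3],[0,0,0]],[[0,0,3],[0,0,0]]]' --fingers 0 --grip_force 25

```text
clock: 23.9
tool_pos: [0.6529, 0.2245, 0.1031]
eef_rot: [0.077, 0.997, -0.002, -0.003]
contact_force: [0.6, 0.2, -2.3]
opening: 0.495
finger_force: 25.0
```

```bash
python3 -c "
from cyl import *
cyl('small',(.64,.227),.022,.115,yaw0=-.15)"
```

```text
[0.6529 0.2245 0.1031]
small scene yaw -13.139154058937262 z 0.11833536108121673 amber base [0.6104 0.2351] amber end [0.6496 0.2259] 192
small side yaw -7.34719661298959 z 0.12088542201696297 amber base [0.6115 0.2328] amber end [0.68  0.224] 212
```

Request:
step_arm --increments '[[[-0.5,-1,2.5],[0,0,0]],[[-1.2,-2.5,2.5],[0,0,0]],[[-2,-4.2,1],[0,0,0]],[[-2.1,-4.4,0],[0,0,0]],[[-2.1,-4.4,0],[0,0,0]],[[-2.1,-4.4,0],[0,0,0]],[[-2.1,-4.4,0],[0,0,0]],[[-2.1,-4.4,0],[0,0,0]],[[-2,-4.2,0],[0,0,0]],[[-1.1,-2.6,0],[0,0,0]]]'

```text
clock: 25.0
tool_pos: [0.477, -0.1448, 0.1605]
eef_rot: [0.079, 0.997, -0.004, -0.005]
contact_force: [1.6, -0.1, -1.5]
opening: 0.495
finger_force: 25.0
```

Request:
step_arm --increments '[[[0,0,-1],[0,0,0.2]],[[0,0,-1],[0,0,0]],[[0,0,-1],[0,0,0]],[[0,0,-1],[0,0,0]],[[0,0,0],[0,0,0]],[[0,0,0],[0,0,0]],[[0,0,0],[0,0,0]],[[0,0,0],[0,0,0]],[[0,0,0],[0,0,0]],[[0,0,0],[0,0,0]]]'

```text
clock: 26.0
tool_pos: [0.48, -0.1408, 0.121]
eef_rot: [0.076, 0.997, -0.002, -0.003]
contact_force: [-1.1, -0.7, -2.5]
opening: 0.493
finger_force: 25.0
```

```bash
python3 -c "
from cyl import *
cyl('small',(.47,-.142),.022,.13,yaw0=-.15)"
```

```text
[ 0.48   -0.1408  0.121 ]
small scene yaw 68.1142920523819 z 0.12755848083291882 amber base [ 0.452  -0.1582] amber end [ 0.4647 -0.1266] 116
small side yaw -12.783398838454517 z 0.12653716269920792 amber base [ 0.4337 -0.1428] amber end [ 0.4571 -0.1481] 72
```

Request:
step_arm --increments '[[[0,0,-1.2],[0,0,0]],[[0,0,-1.2],[0,0,0]],[[0,0,-1.2],[0,0,0]],[[0,0,-1],[0,0,0]],[[0,0,-0.5],[0,0,0]],[[0,0,-0.3],[0,0,0]],[[0,0,0],[0,0,0]],[[0,0,0],[0,0,0]],[[0,0,0],[0,0,0]],[[0,0,0],[0,0,0]]]'

```text
clock: 27.1
tool_pos: [0.4802, -0.1408, 0.0671]
eef_rot: [0.075, 0.997, -0.002, -0.003]
contact_force: [-0.7, 1.0, -1.8]
opening: 0.494
finger_force: 25.0
```

Request:
step_arm --increments '[[[0,0,-0.1],[0,0,0]],[[0,0,-0.1],[0,0,0]],[[0,0,0],[0,0,0]],[[0,0,0],[0,0,0]],[[0,0,0],[0,0,0]],[[0,0,0],[0,0,0]],[[0,0,0],[0,0,0]],[[0,0,0],[0,0,0]],[[0,0,0],[0,0,0]],[[0,0,0],[0,0,0]]]'

```text
clock: 28.1
tool_pos: [0.4799, -0.1407, 0.0647]
eef_rot: [0.075, 0.997, -0.002, -0.003]
contact_force: [0.3, 0.5, -0.6]
opening: 0.491
finger_force: 25.0
```

Request:
step_arm --increments '[[[0,0,0],[0,0,0]],[[0,0,0],[0,0,0]],[[0,0,0],[0,0,0]],[[0,0,0.3],[0,0,0]],[[0,0,0.7],[0,0,0]],[[0,0,1.5],[0,0,0]],[[0,0,3],[0,0,0]],[[0,0,4],[0,0,0]],[[0,2,4],[0,0,0]],[[0,4,1],[0,0,0]]]' --fingers 0.64

```text
clock: 29.1
tool_pos: [0.4818, -0.0826, 0.2134]
eef_rot: [0.079, 0.997, -0.003, -0.0]
contact_force: [1.2, 1.3, -0.4]
opening: 0.639
finger_force: 0.0
```

```bash
cat > mag.py <<'E'
from h import *
np.set_printoptions(precision=4,suppress=True)
import sys
im,d=r.snapshot('side');cv2.imwrite(f'pics/mag{sys.argv[1]}.png',cv2.resize(im[275:435,255:435,::-1],(630,560)))
c=cam('side');hsv=cv2.cvtColor(im,cv2.COLOR_RGB2HSV)
y=np.radians(81.3);ux=np.array([np.cos(y),np.sin(y)]);uy=np.array([-ux[1],ux[0]])
m=((hsv[...,0]<20)&(hsv[...,1]>50)).astype(np.uint8);m[:290]=0;m[430:]=0;m[:,:290]=0;m[:,420:]=0
k,l,st,ce=cv2.connectedComponentsWithStats(m)
for i in range(1,k):
    if st[i,4]>60:
        D=ray(c,*ce[i],.075)[:2]-[.4877,-.142];print('mag frame x,y',D@ux,D@uy,st[i])
E
python3 mag.py 8
```

```text
mag frame x,y -0.10037848382782742 0.014825678673053339 [328 363  40  19 524]
mag frame x,y -0.15798740607700612 0.01828258548541335 [333 380  48  33 970]
```

View pics/mag8.png

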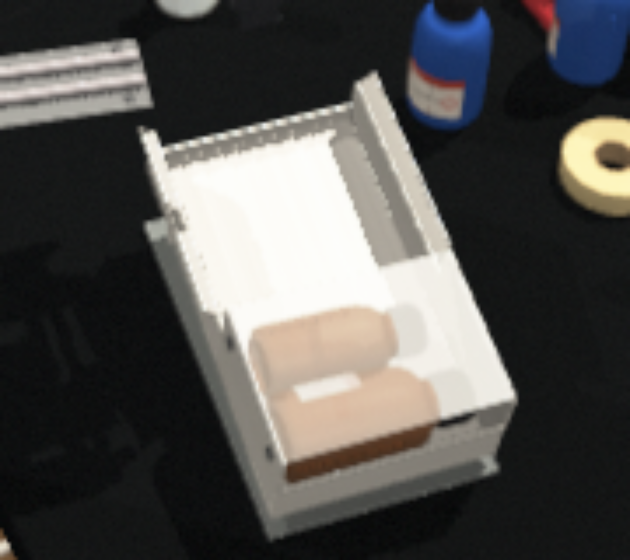

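The second (small) bottle lies behind the first under the hood, at about (325,350) in the crop, with its cap away. Now the lying large bottle.

Request:
step_arm --increments '[[[0,2,0],[0,0,-0.5]],[[-0.2,4,0],[0,0,-0.5]],[[-0.2,4.6,0],[0,0,0]],[[-0.2,4.6,0],[0,0,0]],[[-0.2,4.6,0],[0,0,0]],[[-0.2,4.6,0],[0,0,0]],[[-0.2,4.6,-1],[0,0,0]],[[-0.2,3.5,-2],[0,0,0]],[[-0.1,2,-3],[0,0,0]],[[0,0.7,-3],[0,0,0]]]' --fingers 0.9

```text
clock: 30.15
tool_pos: [0.4642, 0.2753, 0.1196]
eef_rot: [0.082, 0.997, -0.0, -0.003]
contact_force: [-0.0, -0.6, -0.2]
opening: 0.903
finger_force: 0.0
```

Request:
step_arm --increments '[[[0,0,-1],[0,0,0]],[[0,0,-1],[0,0,0]],[[0,0,-1],[0,0,0]],[[0,0,0],[0,0,0]],[[0,0,0],[0,0,0]],[[0,0,0],[0,0,0]],[[0,0,0],[0,0,0]],[[0,0,0],[0,0,0]],[[0,0,0],[0,0,0]],[[0,0,0],[0,0,0]]]'

```text
clock: 31.15
tool_pos: [0.465, 0.2714, 0.0898]
eef_rot: [0.084, 0.996, -0.002, -0.003]
contact_force: [0.6, -0.3, -0.3]
opening: 0.901
finger_force: 0.0
```

```bash
python3 -c "
from cyl import *
cyl('large',(.455,.276),.026,.026,yaw0=-.19)"
```

```text
[0.465  0.2714 0.0898]
large scene yaw -9.507484046155058 z 0.027345388627462382 amber base [0.4182 0.2835] amber end [0.5101 0.2681] 487
large side yaw -7.916552257606148 z 0.024533931492515842 amber base [0.4178 0.2806] amber end [0.5079 0.2681] 580
```

Request:
step_arm --increments '[[[0.2,0.25,-2],[0,0,0]],[[0,0,-2],[0,0,0]],[[0,0,-2],[0,0,0]],[[0,0,-1],[0,0,0]],[[0,0,-0.5],[0,0,0]],[[0,0,0],[0,0,0]],[[0,0,0],[0,0,0]],[[0,0,0],[0,0,0]],[[0,0,0],[0,0,0]],[[0,0,0],[0,0,0]]]'

```text
clock: 32.25
tool_pos: [0.4672, 0.2739, 0.0151]
eef_rot: [0.084, 0.996, -0.002, -0.003]
contact_force: [-0.8, -0.2, 0.6]
opening: 0.9
finger_force: 0.0
```

Request:
step_arm --increments '[[[0,0,0],[0,0,0]],[[0,0,0],[0,0,0]],[[0,0,0],[0,0,0]],[[0,0,0],[0,0,0]],[[0,0,0],[0,0,0]],[[0,0,0.2],[0,0,0]],[[0,0,0.8],[0,0,0]],[[0,0,2],[0,0,0]],[[0,0,3],[0,0,0]],[[0,0,3],[0,0,0]]]' --fingers 0 --grip_force 25

```text
clock: 33.25
tool_pos: [0.4665, 0.2736, 0.1059]
eef_rot: [0.084, 0.996, -0.003, -0.004]
contact_force: [0.9, 0.1, -1.4]
opening: 0.584
finger_force: 24.9
```

```bash
python3 -c "
from cyl import *
cyl('large',(.455,.276),.026,.12,yaw0=-.19)"
```

```text
[0.4665 0.2736 0.1059]
large scene yaw -10.7189831908144 z 0.11813186891848747 amber base [0.422  0.2835] amber end [0.46   0.2763] 149
large side yaw -9.479065612739868 z 0.12094394978319076 amber base [0.4195 0.2847] amber end [0.5029 0.2708] 265
```

Request:
step_arm --increments '[[[0,-1,2.5],[0,0,0.5]],[[0.1,-3,2.5],[0,0,0.5]],[[0.1,-4.8,1],[0,0,0.2]],[[0.1,-4.8,0],[0,0,0]],[[0.1,-4.8,0],[0,0,0]],[[0.1,-4.8,0],[0,0,0]],[[0.1,-4.8,0],[0,0,0]],[[0.1,-4.8,0],[0,0,0]],[[0.2,-4.6,0],[0,0,0]],[[0.2,-4,0],[0,0,0]]]'

```text
clock: 34.35
tool_pos: [0.4769, -0.1431, 0.1641]
eef_rot: [0.074, 0.997, -0.003, -0.004]
contact_force: [1.3, 0.4, -1.3]
opening: 0.587
finger_force: 25.0
```

Request:
step_arm --increments '[[[0,0,-1],[0,0,0]],[[0,0,-1],[0,0,0]],[[0,0,-1],[0,0,0]],[[0,0,0],[0,0,0]],[[0,0,0],[0,0,0]],[[0,0,0],[0,0,0]],[[0,0,0],[0,0,0]],[[0,0,0],[0,0,0]],[[0,0,0],[0,0,0]],[[0,0,0],[0,0,0]]]'

```text
clock: 35.35
tool_pos: [0.478, -0.1403, 0.1349]
eef_rot: [0.074, 0.997, -0.002, -0.003]
contact_force: [0.0, -0.3, -1.3]
opening: 0.583
finger_force: 25.0
```

```bash
python3 -c "
from cyl import *
cyl('large',(.47,-.14),.026,.145,yaw0=-.15)"
```

```text
[ 0.478  -0.1403  0.1349]
scene few 21
side few 45
```

Request:
step_arm --increments '[[[0,0,-1.2],[0,0,0]],[[0,0,-1.2],[0,0,0]],[[0,0,-1.2],[0,0,0]],[[0,0,-1.2],[0,0,0]],[[0,0,-0.8],[0,0,0]],[[0,0,-0.5],[0,0,0]],[[0,0,-0.3],[0,0,0]],[[0,0,0],[0,0,0]],[[0,0,0],[0,0,0]],[[0,0,0],[0,0,0]]]'

```text
clock: 36.45
tool_pos: [0.4782, -0.1402, 0.0711]
eef_rot: [0.074, 0.997, -0.002, -0.003]
contact_force: [0.7, 0.5, -1.4]
opening: 0.585
finger_force: 25.0
```

Request:
step_arm --increments '[[[0,0,-0.1],[0,0,0]],[[0,0,-0.1],[0,0,0]],[[0,0,0],[0,0,0]],[[0,0,0],[0,0,0]],[[0,0,0],[0,0,0]],[[0,0,0],[0,0,0]],[[0,0,0],[0,0,0]],[[0,0,0],[0,0,0]],[[0,0,0],[0,0,0]],[[0,0,0],[0,0,0]]]'

```text
clock: 37.45
tool_pos: [0.478, -0.1402, 0.0688]
eef_rot: [0.074, 0.997, -0.002, -0.003]
contact_force: [0.0, 0.1, -1.3]
opening: 0.585
finger_force: 25.0
```

Request:
step_arm --increments '[[[0,0,0],[0,0,0]],[[0,0,0],[0,0,0]],[[0,0,0],[0,0,0]],[[0,0,0.3],[0,0,0]],[[0,0,0.7],[0,0,0]],[[0,0,1.5],[0,0,0]],[[0,0,3],[0,0,0]],[[0,0,4],[0,0,0]],[[0,2,4],[0,0,0]],[[0,4,1],[0,0,0]]]' --fingers 0.73

```text
clock: 38.45
tool_pos: [0.4798, -0.082, 0.2174]
eef_rot: [0.077, 0.997, -0.003, -0.0]
contact_force: [1.2, 0.6, -0.1]
opening: 0.733
finger_force: 0.0
```

Request:
step_arm --increments '[[[0,3,0],[0,0,0]],[[0,2,0],[0,0,0]],[[0,1,0],[0,0,0]],[[0,0,0],[0,0,0]],[[0,0,0],[0,0,0]],[[0,0,0],[0,0,0]],[[0,0,0],[0,0,0]],[[0,0,0],[0,0,0]],[[0,0,0],[0,0,0]],[[0,0,0],[0,0,0]]]'

```text
clock: 39.45
tool_pos: [0.4779, -0.0204, 0.2137]
eef_rot: [0.074, 0.997, -0.002, -0.003]
contact_force: [-0.4, 0.2, 0.7]
opening: 0.731
finger_force: 0.0
```

```bash
python3 mag.py 9
```

```text
mag frame x,y -0.043065438336061565 0.012637855021471682 [314 340  49  26 485]
mag frame x,y -0.1004617141052009 0.014877606999230089 [328 362  40  20 544]
mag frame x,y -0.15826259890108188 0.01834717203406937 [333 380  48  33 963]
```

View pics/mag9.png

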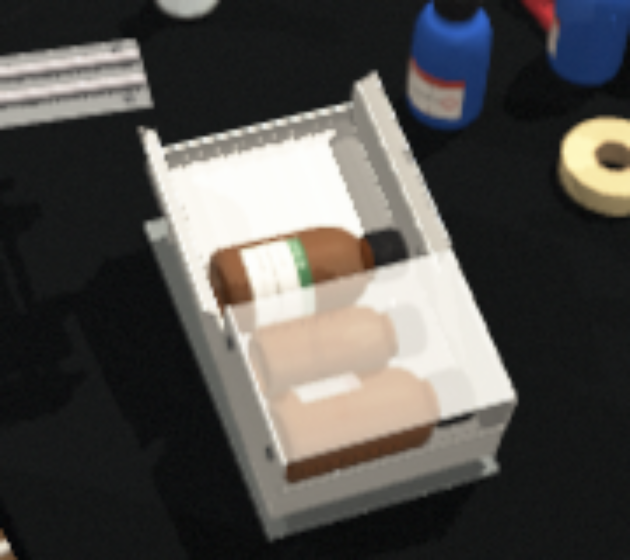

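The last crop shows all three lying across the lane: large at (355,420), small at (325,350) and large at (300,265). Their caps all point away from the robot, so I hand in.

```bash
python3 -c "
from plant import r
print(r.finish_job())"
```

```text
the job is handed in; nothing more can be done
None
```

I handed the job in at about 39.5 s: all three amber bottles lie in the magazine in the asked order (upright large, small, lying large), caps pointing away from the robot; no verdict was returned.

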